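# Find the tin with the brass keyboard weight by hefting

## Task

One of the three identical closed tins on the desk holds a brass keyboard weight, the other two only keycaps. Heft them one at a time, beginning with the one nearest the acrylic trays and ending with the one nearest the pen cup and cat, lifting each a few centimetres clear of the desk with a light grip (no more than about 15 N, the thin tins dent) and setting it back upright where it stood without dropping it. Then hold the heaviest one up, upright and still, its underside at least 10 cm above the desk, and finish while holding it there, with the other two standing in their places and the cat, pen cup and fidget cube left alone.

Things in the scene. Friction and masses are not known exactly. Their poses are not given: they have to be found in the camera images.
- tin_a: closed, lidded square tin of plain aluminium, 60 x 60 x 50 mm high (lid edge 61), flat upright sides; the left tin, nearest the trays, to be hefted first. Origin at the centre of its underside, z up, x and y square to its sides. Any of the three may be the heavy one: 0.42 to 0.58 kg in all; the other two 0.13 to 0.22 kg. Load near the middle. A grip of 8 N lifts it, up to 15 N a side is safe, well over 20 N dents it.
- tin_b: closed, lidded square tin of plain aluminium, 60 x 60 x 50 mm high (lid edge 61), flat upright sides; the middle tin, to be hefted second. Origin at the centre of its underside, z up, x and y square to its sides. Looks exactly like the other tins and may be the heavy one.
- tin_c: closed, lidded square tin of plain aluminium, 60 x 60 x 50 mm high (lid edge 61), flat upright sides; the right tin, nearest the pen cup and the cat, to be hefted third. Origin at the centre of its underside, z up, x and y square to its sides. Looks exactly like the other tins and may be the heavy one.
- desk: the grey painted steel desk; its flat top, on which all stands, is at height 0
- trays: bystander, fixed: three stacked tiers of clear acrylic trays, 220 x 170 mm and 162 mm high, with black keycaps, at the left; origin at the centre of its underside
- fidget_cube: bystander: yellow 34 mm plastic fidget cube lying in the top tray; origin at the centre of its underside
- pen_cup: bystander: round stainless steel pen cup, 76 mm across, 100 mm high, with pens reaching to 150 mm, at the right; origin at the centre of its underside
- cat: bystander: small white ceramic cat figurine, 56 mm across, 96 mm high, at the right; origin at the centre of its underside
Not all that is in view belongs to the job. Leave any red look-alike of the tin_c alone.

How it is judged (in metres and radians):
On the way, in this order (a step that is already met when the one before it is completed fails the run):
1. the left tin is lifted clear of the desk (height (world z) of tin_a above 0.02 m and contact force between the fingers and tin_a above 0.3 N), for 0.2 s.
2. the middle tin is lifted clear of the desk (height (world z) of tin_b above 0.02 m and contact force between the fingers and tin_b above 0.3 N), for 0.2 s.
3. the right tin is lifted clear of the desk (height (world z) of tin_c above 0.02 m and contact force between the fingers and tin_c above 0.3 N), for 0.2 s.
At the end, for the whole second after the job is handed in: The heaviest tin is held up by the fingers alone, its underside at least 9.5 cm above the desk, within 0.35 rad of upright and still; the other two (each pressing on the desk with less than 3 N, which only the light ones do) stand upright on the desk, untouched, within 6 cm of where they started (((height (world z) of tin_a above 0.095 m and angle between tin_a's own z axis and vertical below 0.35 rad and linear speed of tin_a below 0.05 m/s and contact force between the fingers and tin_a above 0.5 N and contact force between tin_a and desk below 0.05 N and height (world z) of each of tin_b, tin_c below 0.008 m and angle between each of tin_b, tin_c's own z axis and vertical below 0.1 rad and distance of each of tin_b, tin_c from where it was at the start of the episode below 0.06 m and linear speed of each of tin_b, tin_c below 0.03 m/s and contact force between tin_b and desk between 0.4 and 3 N and contact force between the fingers and tin_b below 0.1 N and contact force between tin_c and desk between 0.4 and 3 N and contact force between the fingers and tin_c below 0.1 N) or (height (world z) of tin_b above 0.095 m and angle between tin_b's own z axis and vertical below 0.35 rad and linear speed of tin_b below 0.05 m/s and contact force between the fingers and tin_b above 0.5 N and contact force between tin_b and desk below 0.05 N and height (world z) of each of tin_a, tin_c below 0.008 m and angle between each of tin_a, tin_c's own z axis and vertical below 0.1 rad and distance of each of tin_a, tin_c from where it was at the start of the episode below 0.06 m and linear speed of each of tin_a, tin_c below 0.03 m/s and contact force between tin_a and desk between 0.4 and 3 N and contact force between the fingers and tin_a below 0.1 N and contact force between tin_c and desk between 0.4 and 3 N and contact force between the fingers and tin_c below 0.1 N) or (height (world z) of tin_c above 0.095 m and angle between tin_c's own z axis and vertical below 0.35 rad and linear speed of tin_c below 0.05 m/s and contact force between the fingers and tin_c above 0.5 N and contact force between tin_c and desk below 0.05 N and height (world z) of each of tin_a, tin_b below 0.008 m and angle between each of tin_a, tin_b's own z axis and vertical below 0.1 rad and distance of each of tin_a, tin_b from where it was at the start of the episode below 0.06 m and linear speed of each of tin_a, tin_b below 0.03 m/s and contact force between tin_a and desk between 0.4 and 3 N and contact force between the fingers and tin_a below 0.1 N and contact force between tin_b and desk between 0.4 and 3 N and contact force between the fingers and tin_b below 0.1 N))); the arm keeps its last pose, push and grip.
It fails at once if a tin squeezed or pressed too hard by the fingers (contact force between the fingers and tin_a above 45 N or contact force between the fingers and tin_b above 45 N or contact force between the fingers and tin_c above 45 N).
It fails at once if a tin dropped from more than 2 cm ((height (world z) of tin_a above 0.02 m and contact force between the fingers and tin_a below 0.02 N) or (height (world z) of tin_b above 0.02 m and contact force between the fingers and tin_b below 0.02 N) or (height (world z) of tin_c above 0.02 m and contact force between the fingers and tin_c below 0.02 N)).
It fails at once if a tin tipped over (angle between any of tin_a, tin_b, tin_c's own z axis and vertical above 0.7 rad).
It fails at once if the fidget cube, pen cup or cat disturbed (distance of any of fidget_cube, pen_cup, cat from where it was at the start of the episode above 0.02 m).
It also fails if it takes over 72 s, if anything falls off the work surface, if the arm or the gripper's body presses on something with over 40 N, if the wrist force passes 120 N, or if a joint passes its speed limit or range.

## Robot

A 7-joint arm with a two-finger parallel gripper is mounted at the origin on the work surface. World frame = base frame: x ahead of the robot, y to its left, z up, the work surface at z = 0. Lengths are in m, angles in degrees, forces in N, time in s.
With the tool pointing down it reaches from about 0.35 to 0.9 m from the base axis. Payload 19.9 kg.
Tool frame: the origin (TCP) lies between the finger pads; the fingertips stand 17 mm ahead of it and the grasp point (between the pads) lies 2 mm behind it; z points along the fingers, y is the line along which they close (so a half turn about z gives the same grasp; the last joint's range is limited). The gripper opens to 85 mm and grips with 20 to 120 N. Pads are 22 mm wide; open, the fingers measure 114 mm over their backs; the gripper's body (76 mm by 85 mm) begins 54 mm behind the grasp point. The pads swing forward as they close: fully open they stand 13 mm farther back than shut.
Start: joints at [-72.279, 23.915, -0.59, 92.452, 0.269, 63.638, -3.037], TCP at [0.215, 0.587, 0.248] pointing down, gripper open.
Joint ranges: [-161.28, 161.28], [-22.2, 115.67], [-73.04, 71.86], [3.21, 147.25], [-68.34, 248.33], [10.77, 114.83], [-161.83, 161.83]. Speed limits (degrees/s): [108.29, 108.29, 136.94, 136.94, 172.46, 172.46, 172.46].

## Interface

Orientations are given as a 3x3 rotation matrix whose columns are the frame's x, y, z axes.
In Python, from station import ctrl gives the robot as it stands.
- The arm moves only by the tool servo_tool, never from a script. Its argument "increments" is a list of rows, each a list of 7 numbers: the shift along the tool's x, y, z in cm, then the turn, a rotation vector about the tool's x, y, z in rad, then the opening, from 0 (shut) to 1 (fully open). A call has 1 to 8 rows; each row shifts and turns the commanded pose from where the row before left it, along the tool's axes as they then stand; what a row does not reach is not made up. A row lasts 1/10 s, in which the tool goes at most 50 mm and 8.59 degrees, less where a joint would pass 70% of its speed; a pose out of reach is approached as far as the arm can. A call is refused whole if a number of a shift passes 5 or a number of a turn 0.15, either way. A call with a gripper value outside its range is refused whole. The fingers move at their own pace and stop on an object; "grip_force" is the grip in N (left out, the last holds). Time passes only in rows, so rows that do not move let the fingers close. It gives the time, the measured TCP pose, the force, the opening and the grip force at its end, in the units of the state.
- ctrl.observe(): the state, without advancing time (a new reading comes with each control period).
- ctrl.snapshot(name): name is "side" or "top" or "wrist"; returns a dict with "frame" (400x640x3 uint8, red, green, blue), "z_map" (400x640 float32, m along the optical axis (not along the pixel's ray), 0 where there is no reading), "fovy" (degrees; the focal length in pixels is half the picture's height over the tangent of half this angle, whatever the lens; pixels are square), "cx", "cy" (the principal point, pixels), "dist_coeffs" ([k1, k2, p1, p2, k3] as OpenCV has them; the pictures are not rectified), "pose" (4x4, takes a point from camera to world coordinates). Camera axes: x right, y down, z forward; pixel columns grow to the right and rows downward; lengths in m; the calibration is good to about 2 mm. A picture is of the moment at which its call begins.
- ctrl.job_done(): hands the job in; it is judged then, once.
The state is a dict: "t": time; "joint_pos": joint angles; "joint_velocities": joint speeds; "effort": joint torques, N m; "position": TCP position; "eef_rot": TCP orientation; "force": force on the tool from outside, world axes, zero at the start; "torque": the same for the moment, N m; "opening": finger opening in m; "finger_force": force on a finger pad.
Only numpy, scipy, OpenCV 4.12 (cv2) and the standard library are available. Lean on these libraries where they do the work, as an engineer would, in place of code of your own. Each camera call takes 0.05 s, during which the arm holds its last target. There are 200 camera calls.

## Working session

There is one attempt and no reset: what is moved stays moved. The work goes in short steps, Python scripts to look and compute and a tool call to move; the robot and the scene stay as the last step left them, time stands still between calls to the robot, and variables do not carry over. Pictures are saved under pics/ and viewed, at most 10 in all, crops included, and the job is handed in when it is done.

Besides the shell and the picture viewer there is one more tool, called after ">>>" in YAML: its name, and indented under it one key for each argument. servo_tool: Moves the arm, as the interface text tells. Its arguments: {"type":"object","properties":{"increments":{"type":"array"},"grip_force":{"type":"number"}},"required":["increments"]}

```bash
mkdir -p pics; python3 - <<'E'
from station import ctrl
import cv2,numpy as np
s=ctrl.observe();print(s)
for n in("top","side"):
    d=ctrl.snapshot(n);np.savez(n+".npz",**d);cv2.imwrite(f"pics/{n}0.png",d["frame"][:,:,::-1]);print(n,d["fovy"],d["cx"],d["cy"],d["dist_coeffs"],d["pose"])
E
```

```text
{'t': 0.0, 'joint_pos': array([-72.27761764,  23.94868399,  -0.58999683,  92.48488635,
         0.26811774,  63.63892294,  -3.03831938]), 'joint_velocities': array([-0.09095107,  0.01979182, -0.05807233,  0.07505717,  0.02879851,
       -0.0194379 ,  0.03229943]), 'effort': array([-9.19754966e-04, -8.64427829e+01,  6.78173918e-01, -4.34929097e+01,
        1.90430589e-02,  7.09492000e-03,  1.34666980e-04]), 'position': array([0.2146833 , 0.58662401, 0.24765794]), 'eef_rot': array([[-9.39081398e-01,  3.43694635e-01, -3.54178894e-04],
       [ 3.43694809e-01,  9.39080648e-01, -1.18967771e-03],
       [-7.62833017e-05, -1.23893366e-03, -9.99999230e-01]]), 'force': array([0.40617628, 0.64108506, 0.26980791]), 'torque': array([-0.03841947,  0.03680267,  0.00870179]), 'finger_force': 0.0, 'opening': 0.08520017396764965}
top 48.30910777820733 315.37841551892683 196.41101159188537 [-0.05497995  0.          0.          0.          0.        ] [[-0.01062379 -0.98139126  0.19172461  0.28594577]
 [-0.99992117  0.01170959  0.00453116  0.0322262 ]
 [-0.00669185 -0.19166136 -0.9814383   1.47813055]
 [ 0.          0.          0.          1.        ]]
side 45.07865591197188 316.9946920087148 202.2148747378826 [-0.14307787  0.          0.          0.          0.        ] [[-0.94850048 -0.18870542  0.25443487  0.22729787]
 [-0.31673378  0.57801782 -0.75204728  1.01769993]
 [-0.00515249 -0.79390532 -0.60801956  0.91287002]
 [ 0.          0.          0.          1.        ]]
```

View pics/top0.png

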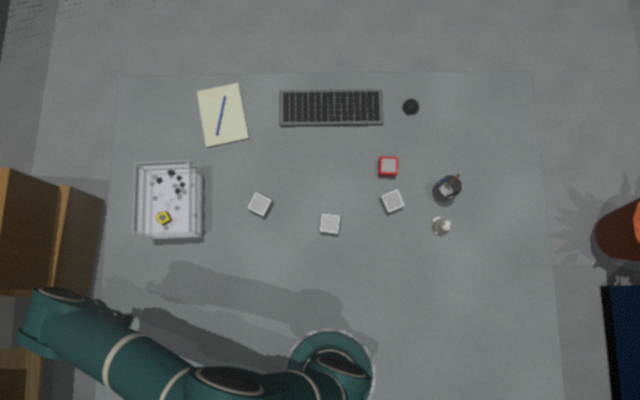

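View pics/side0.png

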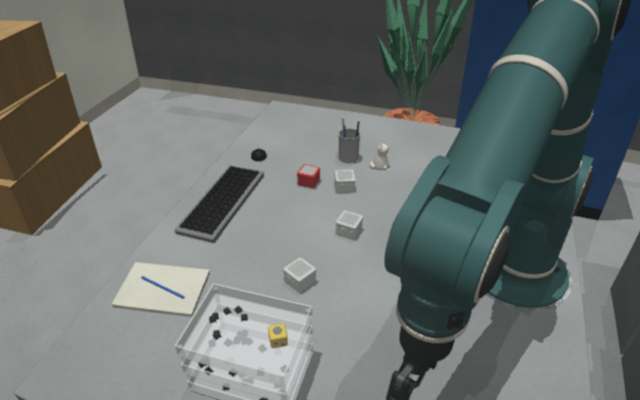

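Top view: tins at about (260,204), (330,223) and (392,201), red look-alike at (388,166), pen cup (448,188), cat (441,226), trays around (168,200). The side view agrees.

```bash
cat > h.py <<'E'
import cv2,numpy as np
def K(d):
    f=200/np.tan(np.radians(float(d["fovy"]))/2);return np.array([[f,0,float(d["cx"])],[0,f,float(d["cy"])],[0,0,1]])
def cast(d,px,z):
    u=cv2.undistortPoints(np.array(px,float).reshape(-1,1,2),K(d),d["dist_coeffs"]).reshape(-1,2)
    r=np.c_[u,np.ones(len(u))]@d["pose"][:3,:3].T;o=d["pose"][:3,3]
    return o+r*((z-o[2])/r[:,2])[:,None]
def cloud(d):
    v,u=np.mgrid[:400,:640];k=cv2.undistortPoints(np.dstack([u,v]).reshape(-1,1,2).astype(float),K(d),d["dist_coeffs"]).reshape(-1,2)
    p=np.c_[k,np.ones(len(k))]*np.asarray(d["z_map"]).reshape(-1,1)
    return (p@d["pose"][:3,:3].T+d["pose"][:3,3]).reshape(400,640,3)
def tins(d,seeds,th=0.042):
    P=cloud(d);m=((P[...,2]>th)&(P[...,2]<0.06)&(d["z_map"]>0)).astype(np.uint8)
    n,l=cv2.connectedComponents(m,connectivity=4)
    for s in seeds:
        w=l[s[1]-5:s[1]+6,s[0]-5:s[0]+6];w=w[w>0]
        if not len(w):print(s,"none");continue
        q=P[l==np.bincount(w).argmax()];r=cv2.minAreaRect((q[:,:2]*1000).astype(np.float32))
        print(s,len(q),"z",np.median(q[:,2]).round(4),"mean",q.mean(0).round(4),"rect",np.round(r[0],1),np.round(r[1],1),round(r[2],1))
E
python3 - <<'E'
from h import *
S={"top":[(260,204),(330,223),(392,201),(388,166)],"side":[(300,269),(349,218),(345,176)]}
for n in S:
    d=dict(np.load(n+".npz"));print(n);tins(d,S[n])
    for s in S[n]:
        print(cast(d,[s],0.05).round(3))
d=dict(np.load("top.npz"));P=cloud(d)
for a,b in((448,188),(441,226),(202,200),(202,170),(202,235)):print(P[b,a].round(3))
# silhouettes by brightness
g=cv2.cvtColor(d["frame"],cv2.COLOR_RGB2GRAY);print(g[204,250:272],g[223,318:343])
m=(g>150).astype(np.uint8);n,l,st,c=cv2.connectedComponentsWithStats(m)
for s in S["top"][:3]:
    i=l[s[1],s[0]];v,u=np.nonzero(l==i)
    q=cast(d,np.c_[u,v],.05);r=cv2.minAreaRect((q[:,:2]*1000).astype(np.float32));print(i,len(u),np.round(r[0],1),np.round(r[1],1),round(r[2],1))
E
```

```text
top
(260, 204) 347 z 0.0508 mean [0.5427 0.2222 0.0508] rect [543.2 223. ] [62.4 60.5] 62.9
(330, 223) 352 z 0.0508 mean [ 0.4764 -0.0061  0.0506] rect [476.7  -6.2] [61.  61.7] 82.2
(392, 201) 354 z 0.0505 mean [ 0.548  -0.2126  0.0505] rect [ 548.8 -213.1] [61.3 62. ] 21.9
(388, 166) 334 z 0.0502 mean [ 0.6671 -0.2031  0.0502] rect [ 668.7 -203.3] [59.6 62.7] 86.6
[[0.542 0.219 0.05 ]]
[[ 0.477 -0.007  0.05 ]]
[[ 0.547 -0.211  0.05 ]]
[[ 0.665 -0.203  0.05 ]]
side
(300, 269) 461 z 0.0501 mean [0.5417 0.227  0.05  ] rect [542.7 223.1] [61.8 63.2] 62.3
(349, 218) 336 z 0.05 mean [ 0.4781 -0.0006  0.0496] rect [478.6  -4.4] [65.5 61.1] 81.6
(345, 176) 242 z 0.0498 mean [ 0.5504 -0.2068  0.0493] rect [ 551.9 -210.9] [60.9 66.6] 21.9
[[0.542 0.224 0.05 ]]
[[ 0.479 -0.008  0.05 ]]
[[ 0.547 -0.207  0.05 ]]
[ 0.596 -0.409  0.01 ]
[ 0.46  -0.359  0.075]
[0.566 0.422 0.005]
[ 0.673  0.429 -0.004]
[ 0.448  0.419 -0.   ]
[175 166 160 161 160 162 159 158 161 158 159 161 161 160 160 167 172 174
 168 133  91  74] [122 127 144 173 177 169 169 164 164 165 164 166 165 165 161 165 164 165
 167 169 163 132 113 117 125]
10 328 [544.1 223.5] [59.9 58.5] 62.9
11 330 [477.3  -5.9] [58.5 58.9] 82.1
7 320 [ 550.1 -213.3] [59.  59.3] 21.2
```

Both cameras agree within about 2 mm:

| Tin | x (m) | y (m) | Sides at (deg) |
|---|---|---|---|
| A | 0.543 | 0.223 | 63 |
| B | 0.477 | -0.006 | 82 |
| C | 0.549 | -0.213 | 22 (equivalently 112) |

Tops are at 0.05 m as expected. I'll move towards tin A.

>>> servo_tool:
  increments:
    - [-2.7, -1.4, 0, 0, 0, 0, 1]
    - [-2.7, -1.4, 0, 0, 0, 0, 1]
    - [-2.7, -1.4, 0, 0, 0, 0, 1]
    - [-2.7, -1.4, 0, 0, 0, 0, 1]
    - [-2.7, -1.4, 0, 0, 0, 0, 1]
    - [-2.7, -1.4, 0, 0, 0, 0, 1]
    - [-2.7, -1.4, 0, 0, 0, 0, 1]
    - [-2.7, -1.4, 0, 0, 0, 0, 1]

```text
t: 0.9
position: [0.3797, 0.4064, 0.2481]
eef_rot: [[-0.939, 0.344, -0.0], [0.344, 0.939, -0.0], [0.0, -0.001, -1.0]]
force: [0.0, 0.4, -0.3]
opening: 0.0854
finger_force: 0.0
```

>>> servo_tool:
  increments:
    - [-2.7, -1.4, 0, 0, 0, 0, 1]
    - [-2.7, -1.4, 0, 0, 0, 0, 1]
    - [-2.7, -1.4, 0, 0, 0, 0, 1]
    - [-2.7, -1.4, 0, 0, 0, 0, 1]
    - [-2.7, -1.4, 0, 0, 0, 0, 1]
    - [-2.7, -1.4, 0, 0, 0, 0, 1]
    - [-2.7, -1.4, 0, 0, 0, 0, 1]
    - [0, 0, 0, 0, 0, 0.12, 1]

```text
t: 1.7
position: [0.5253, 0.2466, 0.248]
eef_rot: [[-0.889, 0.458, 0.0], [0.458, 0.889, -0.002], [-0.001, -0.001, -1.0]]
force: [-0.5, 0.6, -0.5]
opening: 0.0851
finger_force: 0.0
```

```bash
cat >> h.py <<'E'
def need(s,x,y,yaw,z):
    "remaining shift (tool axes, cm) and turn (rad) to tool-down pose with y axis at yaw deg"
    R=s["eef_rot"];t=np.array([x,y,z])-s["position"]
    a=np.degrees(np.arctan2(R[1,1],R[0,1]))
    e=(yaw-a+90)%180-90
    tilt=np.cross(R[:,2],[0,0,-1])@R
    print("t",round(s["t"],2),"pos",s["position"].round(4),"yaw",round(a,1),"shift cm",(t@R*100).round(2),"turn z",round(-np.radians(e),3),"tilt fix",tilt.round(3),"F",np.round(s["force"],2),"open",round(s["opening"],4),"ff",np.round(s["finger_force"],2),"q7",round(s["joint_pos"][6],0))
E
python3 - <<'E'
from h import *
from station import ctrl
s=ctrl.observe();need(s,.543,.223,63,.1)
d=ctrl.snapshot("wrist");cv2.imwrite("pics/w1.png",d["frame"][:,:,::-1]);print(d["pose"].round(3))
P=cloud(d);m=((P[...,2]>.042)&(P[...,2]<.06)&(np.hypot(P[...,0]-.543,P[...,1]-.223)<.06))
q=P[m];r=cv2.minAreaRect((q[:,:2]*1000).astype(np.float32));print(len(q),q.mean(0),r)
E
```

```text
t 1.7 pos [0.5253 0.2466 0.248 ] yaw 62.8 shift cm [-2.64 -1.27 14.81] turn z -0.004 tilt fix [-0.001  0.001  0.   ] F [-0.5   0.56 -0.46] open 0.0851 ff 0.0 q7 38.0
[[ 0.458  0.852  0.254  0.461]
 [ 0.889 -0.439 -0.131  0.281]
 [-0.     0.286 -0.958  0.373]
 [ 0.     0.     0.     1.   ]]
2363 [0.54238977 0.22349564 0.05000033] ((543.5885009765625, 222.44500732421875), (60.51750183105469, 60.932159423828125), 63.004913330078125)
```

The wrist camera confirms A at (0.5435, 0.2225), 63°.

>>> servo_tool:
  increments:
    - [-1.3, -0.65, 1, 0, 0, 0, 1]
    - [-1.4, -0.65, 2, 0, 0, 0, 1]
    - [0, 0, 3, 0, 0, 0, 1]
    - [0, 0, 3, 0, 0, 0, 1]
    - [0, 0, 3, 0, 0, 0, 1]
    - [0, 0, 2, 0, 0, 0, 1]
    - [0, 0, 1, 0, 0, 0, 1]
    - [0, 0, 0, 0, 0, 0, 1]

```text
t: 2.55
position: [0.5405, 0.2263, 0.097]
eef_rot: [[-0.892, 0.452, -0.002], [0.452, 0.892, -0.001], [0.001, -0.002, -1.0]]
force: [0.1, -0.1, -0.0]
opening: 0.0854
finger_force: 0.0
```

```bash
python3 - <<'E'
from h import *
from station import ctrl
need(ctrl.observe(),.5435,.2225,63,.026)
E
```

```text
t 2.55 pos [0.5405 0.2263 0.097 ] yaw 63.1 shift cm [-0.45 -0.19  7.1 ] turn z 0.002 tilt fix [-0.002 -0.001  0.   ] F [ 0.11 -0.1  -0.04] open 0.0854 ff 0.0 q7 44.0
```

>>> servo_tool:
  increments:
    - [-0.45, -0.2, 0, 0, 0, 0, 1]
    - [0, 0, 1, 0, 0, 0, 1]
    - [0, 0, 1.5, 0, 0, 0, 1]
    - [0, 0, 1.5, 0, 0, 0, 1]
    - [0, 0, 1.5, 0, 0, 0, 1]
    - [0, 0, 1, 0, 0, 0, 1]
    - [0, 0, 0.6, 0, 0, 0, 1]
    - [0, 0, 0, 0, 0, 0, 0.85]
  grip_force: 12

```text
t: 3.35
position: [0.5438, 0.2227, 0.0263]
eef_rot: [[-0.891, 0.454, -0.001], [0.454, 0.891, -0.001], [0.001, -0.001, -1.0]]
force: [-0.3, -0.1, -0.4]
opening: 0.0737
finger_force: 0.0
```

>>> servo_tool:
  increments:
    - [0, 0, 0, 0, 0, 0, 0.76]
    - [0, 0, 0, 0, 0, 0, 0.72]
    - [0, 0, 0, 0, 0, 0, 0.71]
    - [0, 0, 0, 0, 0, 0, 0.7]
    - [0, 0, 0, 0, 0, 0, 0.69]
    - [0, 0, 0, 0, 0, 0, 0.69]
  grip_force: 12

```text
t: 3.95
position: [0.5444, 0.2229, 0.0278]
eef_rot: [[-0.891, 0.454, 0.001], [0.454, 0.891, 0.0], [-0.0, 0.0, -1.0]]
force: [-2.7, -2.0, 7.1]
opening: 0.0603
finger_force: 20.6
```

>>> servo_tool:
  increments:
    - [0, 0, 0, 0, 0, 0, 0.7]
    - [0, 0, 0, 0, 0, 0, 0.7]
    - [0, 0, 0, 0, 0, 0, 0.7]
  grip_force: 12

```text
t: 4.25
position: [0.5444, 0.2228, 0.0278]
eef_rot: [[-0.891, 0.454, 0.001], [0.454, 0.891, 0.0], [-0.0, 0.0, -1.0]]
force: [-1.5, -2.9, 8.0]
opening: 0.0595
finger_force: 16.7
```

>>> servo_tool:
  increments:
    - [0, 0, 0, 0, 0, 0, 0.705]
    - [0, 0, 0, 0, 0, 0, 0.705]
    - [0, 0, 0, 0, 0, 0, 0.705]

```text
t: 4.55
position: [0.5442, 0.223, 0.0273]
eef_rot: [[-0.891, 0.454, 0.0], [0.454, 0.891, 0.0], [-0.0, 0.0, -1.0]]
force: [-0.8, 0.5, -0.1]
opening: 0.0602
finger_force: 0.0
```

>>> servo_tool:
  increments:
    - [0, 0, 0, 0, 0, 0, 0.701]
    - [0, 0, 0, 0, 0, 0, 0.701]
    - [0, 0, 0, 0, 0, 0, 0.701]

```text
t: 4.85
position: [0.5442, 0.2229, 0.0273]
eef_rot: [[-0.891, 0.454, 0.0], [0.454, 0.891, 0.0], [-0.0, 0.0, -1.0]]
force: [-0.2, 0.5, 0.5]
opening: 0.0596
finger_force: 5.0
```

>>> servo_tool:
  increments:
    - [0, 0, 0, 0, 0, 0, 0.699]
    - [0, 0, 0, 0, 0, 0, 0.699]
    - [0, 0, 0, 0, 0, 0, 0.699]

```text
t: 5.15
position: [0.5442, 0.223, 0.0274]
eef_rot: [[-0.891, 0.453, 0.0], [0.453, 0.891, 0.0], [-0.0, 0.0, -1.0]]
force: [-0.8, 0.2, 2.0]
opening: 0.0603
finger_force: 11.2
```

>>> servo_tool:
  increments:
    - [0, 0, -0.2, 0, 0, 0, 0.699]
    - [0, 0, -0.5, 0, 0, 0, 0.699]
    - [0, 0, -0.8, 0, 0, 0, 0.699]
    - [0, 0, -0.8, 0, 0, 0, 0.699]
    - [0, 0, -0.8, 0, 0, 0, 0.699]
    - [0, 0, -0.6, 0, 0, 0, 0.699]
    - [0, 0, -0.2, 0, 0, 0, 0.699]
    - [0, 0, 0, 0, 0, 0, 0.699]

```text
t: 5.95
position: [0.5443, 0.2229, 0.0667]
eef_rot: [[-0.891, 0.454, 0.0], [0.454, 0.891, 0.0], [-0.0, 0.0, -1.0]]
force: [0.5, 0.4, -1.9]
opening: 0.0599
finger_force: 11.4
```

>>> servo_tool:
  increments:
    - [0, 0, 0, 0, 0, 0, 0.699]
    - [0, 0, 0, 0, 0, 0, 0.699]
    - [0, 0, 0, 0, 0, 0, 0.699]

```text
t: 6.25
position: [0.5441, 0.2228, 0.066]
eef_rot: [[-0.891, 0.454, -0.0], [0.454, 0.891, -0.0], [0.0, -0.0, -1.0]]
force: [-0.0, -0.6, -1.9]
opening: 0.0598
finger_force: 11.4
```

```bash
python3 - <<'E'
from h import *
from station import ctrl
need(ctrl.observe(),.5435,.2225,63,.026)
f=[]
for _ in range(4):
    d=ctrl.snapshot("top");f.append(ctrl.observe()["force"])
print(np.mean(f,0),np.std(f,0))
d=ctrl.snapshot("wrist");cv2.imwrite("pics/w2.png",d["frame"][:,:,::-1])
E
```

```text
t 6.25 pos [0.5441 0.2228 0.066 ] yaw 63.0 shift cm [ 0.04 -0.05  4.  ] turn z 0.0 tilt fix [-0. -0. -0.] F [-0.03 -0.55 -1.92] open 0.0598 ff 11.43 q7 45.0
[-0.15801732 -0.14092557 -1.36487848] [0.64719171 0.82770578 0.25984595]
```

View pics/w2.png

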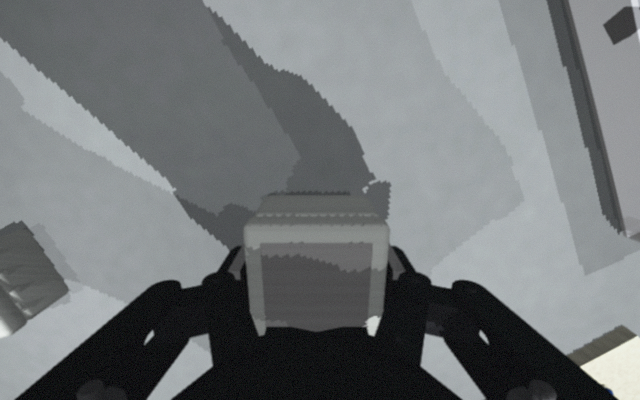

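The picture shows the tin centred at about (315,275) between the fingers, clear of the desk and upright. The load is about 1.5 N, so A is light. I'll set it back.

>>> servo_tool:
  increments:
    - [0, 0, 0.5, 0, 0, 0, 0.699]
    - [0, 0, 0.8, 0, 0, 0, 0.699]
    - [0, 0, 0.8, 0, 0, 0, 0.699]
    - [0, 0, 0.8, 0, 0, 0, 0.699]
    - [0, 0, 0.5, 0, 0, 0, 0.699]
    - [0, 0, 0.3, 0, 0, 0, 0.699]
    - [0, 0, 0.2, 0, 0, 0, 0.699]
    - [0, 0, 0, 0, 0, 0, 0.699]

```text
t: 7.3
position: [0.5443, 0.2228, 0.0273]
eef_rot: [[-0.891, 0.454, 0.0], [0.454, 0.891, -0.0], [-0.0, 0.0, -1.0]]
force: [0.1, -0.8, -1.9]
opening: 0.0601
finger_force: 11.5
```

>>> servo_tool:
  increments:
    - [0, 0, 0.05, 0, 0, 0, 0.699]
    - [0, 0, 0.05, 0, 0, 0, 0.699]
    - [0, 0, 0, 0, 0, 0, 0.699]

```text
t: 7.6
position: [0.5444, 0.2229, 0.027]
eef_rot: [[-0.891, 0.454, 0.0], [0.454, 0.891, 0.0], [-0.0, 0.0, -1.0]]
force: [-4.9, -1.2, 11.4]
opening: 0.0599
finger_force: 12.9
```

Down on the desk. Releasing and rising.

>>> servo_tool:
  increments:
    - [0, 0, 0, 0, 0, 0, 0.72]
    - [0, 0, 0, 0, 0, 0, 0.8]
    - [0, 0, 0, 0, 0, 0, 0.95]
    - [0, 0, 0, 0, 0, 0, 1]
    - [0, 0, -0.5, 0, 0, 0, 1]
    - [0, 0, -1.5, 0, 0, 0, 1]
    - [0, 0, -2, 0, 0, 0, 1]
    - [0, 0, -3, 0, 0, 0, 1]

```text
t: 8.4
position: [0.5437, 0.2226, 0.0972]
eef_rot: [[-0.891, 0.454, -0.001], [0.454, 0.891, -0.001], [0.001, -0.001, -1.0]]
force: [-0.4, 0.4, -0.1]
opening: 0.0854
finger_force: 0.0
```

>>> servo_tool:
  increments:
    - [0, 0, -4, 0, 0, 0, 1]
    - [0, 0, -4, 0, 0, 0, 1]
    - [0, 0, -4, 0, 0, 0, 1]
    - [0, 0, 0, 0, 0, 0, 1]

```text
t: 8.8
position: [0.5462, 0.2236, 0.2229]
eef_rot: [[-0.891, 0.454, 0.008], [0.454, 0.891, 0.004], [-0.005, 0.007, -1.0]]
force: [0.2, 0.4, -0.6]
opening: 0.0856
finger_force: 0.0
```

```bash
cat >> h.py <<'E'
def near(d,x,y):
    P=cloud(d);q=P[(P[...,2]>.042)&(P[...,2]<.06)&(np.hypot(P[...,0]-x,P[...,1]-y)<.06)]
    r=cv2.minAreaRect((q[:,:2]*1000).astype(np.float32));print(len(q),"z",q[:,2].mean().round(4),"xy",np.round(r[0],1),np.round(r[1],1),round(r[2],1))
E
python3 - <<'E'
from h import *
from station import ctrl
need(ctrl.observe(),.477,-.006,82,.2)
near(ctrl.snapshot("wrist"),.5435,.2225)
near(ctrl.snapshot("top"),.5435,.2225)
E
```

```text
t 8.8 pos [0.5462 0.2236 0.2229] yaw 63.0 shift cm [ -4.24 -23.61   2.14] turn z -0.331 tilt fix [0.007 0.005 0.   ] F [ 0.18  0.42 -0.57] open 0.0856 ff 0.0 q7 42.0
2914 z 0.05 xy [544.9 224.6] [61.1 60.6] 63.0
0 z nan xy [0. 0.] [0. 0.] 0.0h.py:29: RuntimeWarning: Mean of empty slice.
  r=cv2.minAreaRect((q[:,:2]*1000).astype(np.float32));print(len(q),"z",q[:,2].mean().round(4),"xy",np.round(r[0],1),np.round(r[1],1),round(r[2],1))
  ret = ret.dtype.type(ret / rcount)
```

A is back in place. Going to B.

>>> servo_tool:
  increments:
    - [-0.4, -2, 0, 0, 0, 0, 1]
    - [-0.5, -2.7, 0, 0, 0, 0, 1]
    - [-0.5, -2.7, 0, 0, 0, 0, 1]
    - [-0.5, -2.7, 0, 0, 0, 0, 1]
    - [-0.5, -2.7, 0, 0, 0, 0, 1]
    - [-0.5, -2.7, 0, 0, 0, 0, 1]
    - [-0.5, -2.7, 0, 0, 0, 0, 1]
    - [-0.4, -2.7, 0, 0, 0, 0, 1]

```text
t: 9.7
position: [0.4822, 0.0182, 0.2157]
eef_rot: [[-0.891, 0.454, -0.002], [0.454, 0.891, -0.0], [0.001, -0.001, -1.0]]
force: [0.6, 0.0, -0.0]
opening: 0.0856
finger_force: 0.0
```

>>> servo_tool:
  increments:
    - [-0.4, -2.7, 0, 0, 0, 0, 1]
    - [0, 0, 0, 0, 0, -0.11, 1]
    - [0, 0, 0, 0, 0, -0.11, 1]
    - [0, 0, 0, 0, 0, -0.11, 1]
    - [0, 0, 0, 0, 0, 0, 1]
    - [0, 0, 0, 0, 0, 0, 1]

```text
t: 10.3
position: [0.4742, -0.0066, 0.2159]
eef_rot: [[-0.99, 0.144, -0.001], [0.144, 0.99, -0.0], [0.001, -0.0, -1.0]]
force: [-0.3, 0.8, -0.2]
opening: 0.0851
finger_force: 0.0
```

```bash
python3 - <<'E'
from h import *
from station import ctrl
need(ctrl.observe(),.477,-.006,82,.1)
near(ctrl.snapshot("wrist"),.477,-.006)
E
```

```text
t 10.3 pos [ 0.4742 -0.0066  0.2159] yaw 81.7 shift cm [-0.28  0.1  11.59] turn z -0.005 tilt fix [-0.    -0.001  0.   ] F [-0.32  0.82 -0.18] open 0.0851 ff 0.0 q7 83.0
3016 z 0.05 xy [476.9  -6.5] [61.  60.5] 82.1
```

>>> servo_tool:
  increments:
    - [-0.3, 0, 1, 0, 0, -0.005, 1]
    - [0, 0, 2, 0, 0, 0, 1]
    - [0, 0, 3, 0, 0, 0, 1]
    - [0, 0, 3, 0, 0, 0, 1]
    - [0, 0, 2, 0, 0, 0, 1]
    - [0, 0, 1, 0, 0, 0, 1]
    - [0, 0, 0, 0, 0, 0, 1]
    - [0, 0, 0, 0, 0, 0, 1]

```text
t: 11.15
position: [0.4779, -0.007, 0.0968]
eef_rot: [[-0.991, 0.136, 0.0], [0.136, 0.991, -0.0], [-0.0, -0.0, -1.0]]
force: [0.2, 0.2, 0.4]
opening: 0.0853
finger_force: 0.0
```

```bash
python3 - <<'E'
from h import *
from station import ctrl
need(ctrl.observe(),.477,-.0065,82,.0265)
E
```

```text
t 11.15 pos [ 0.4779 -0.007   0.0968] yaw 82.2 shift cm [0.1  0.04 7.03] turn z 0.003 tilt fix [-0.  0.  0.] F [0.2  0.22 0.43] open 0.0853 ff 0.0 q7 87.0
```

>>> servo_tool:
  increments:
    - [0.1, 0, 1, 0, 0, 0, 1]
    - [0, 0, 1.5, 0, 0, 0, 1]
    - [0, 0, 1.5, 0, 0, 0, 1]
    - [0, 0, 1.5, 0, 0, 0, 1]
    - [0, 0, 1, 0, 0, 0, 1]
    - [0, 0, 0.5, 0, 0, 0, 1]
    - [0, 0, 0, 0, 0, 0, 0.85]
    - [0, 0, 0, 0, 0, 0, 0.76]

```text
t: 11.95
position: [0.4769, -0.0068, 0.0267]
eef_rot: [[-0.991, 0.135, 0.001], [0.135, 0.991, -0.0], [-0.001, 0.0, -1.0]]
force: [-0.4, 0.0, -0.6]
opening: 0.0649
finger_force: 0.0
```

>>> servo_tool:
  increments:
    - [0, 0, 0, 0, 0, 0, 0.72]
    - [0, 0, 0, 0, 0, 0, 0.705]
    - [0, 0, 0, 0, 0, 0, 0.701]
    - [0, 0, 0, 0, 0, 0, 0.699]
    - [0, 0, 0, 0, 0, 0, 0.699]
    - [0, 0, 0, 0, 0, 0, 0.699]

```text
t: 12.55
position: [0.4769, -0.0072, 0.0268]
eef_rot: [[-0.991, 0.136, 0.001], [0.136, 0.991, -0.0], [-0.001, -0.0, -1.0]]
force: [-1.9, -4.8, 8.6]
opening: 0.0598
finger_force: 10.6
```

>>> servo_tool:
  increments:
    - [0, 0, -0.2, 0, 0, 0, 0.699]
    - [0, 0, -0.5, 0, 0, 0, 0.699]
    - [0, 0, -0.8, 0, 0, 0, 0.699]
    - [0, 0, -0.8, 0, 0, 0, 0.699]
    - [0, 0, -0.8, 0, 0, 0, 0.699]
    - [0, 0, -0.6, 0, 0, 0, 0.699]
    - [0, 0, -0.3, 0, 0, 0, 0.699]
    - [0, 0, 0, 0, 0, 0, 0.699]

```text
t: 13.35
position: [0.4768, -0.0067, 0.0668]
eef_rot: [[-0.991, 0.135, 0.001], [0.135, 0.991, 0.0], [-0.001, 0.0, -1.0]]
force: [0.3, -0.3, -5.6]
opening: 0.0598
finger_force: 12.0
```

>>> servo_tool:
  increments:
    - [0, 0, 0, 0, 0, 0, 0.699]
    - [0, 0, 0, 0, 0, 0, 0.699]
    - [0, 0, 0, 0, 0, 0, 0.699]

```text
t: 13.65
position: [0.4764, -0.0068, 0.0661]
eef_rot: [[-0.991, 0.135, -0.0], [0.135, 0.991, -0.0], [0.0, -0.0, -1.0]]
force: [0.2, 0.1, -4.7]
opening: 0.0601
finger_force: 12.0
```

```bash
python3 - <<'E'
from h import *
from station import ctrl
need(ctrl.observe(),.477,-.0065,82,.0265)
d=ctrl.snapshot("wrist")
P=cloud(d);q=P[(np.hypot(P[...,0]-.477,P[...,1]+.006)<.035)&(P[...,2]>.06)];print(len(q),np.percentile(q[:,2],[10,50,90]))
f=[]
for _ in range(4):
    d=ctrl.snapshot("side");f.append(ctrl.observe()["force"])
print(np.mean(f,0))
E
```

```text
t 13.65 pos [ 0.4764 -0.0068  0.0661] yaw 82.2 shift cm [-0.05  0.04  3.96] turn z 0.004 tilt fix [-0. -0.  0.] F [ 0.2   0.14 -4.73] open 0.0601 ff 12.01 q7 89.0
35226 [0.088772   0.12328423 0.14589703]
[ 0.09364801  0.08290111 -5.46478634]
```

B pulls about 5.3 N, so it is the heavy one. I'll set it back and still heft C.

>>> servo_tool:
  increments:
    - [0, 0, 0.5, 0, 0, 0, 0.699]
    - [0, 0, 0.8, 0, 0, 0, 0.699]
    - [0, 0, 0.8, 0, 0, 0, 0.699]
    - [0, 0, 0.8, 0, 0, 0, 0.699]
    - [0, 0, 0.5, 0, 0, 0, 0.699]
    - [0, 0, 0.3, 0, 0, 0, 0.699]
    - [0, 0, 0.2, 0, 0, 0, 0.699]
    - [0, 0, 0.05, 0, 0, 0, 0.699]

```text
t: 14.7
position: [0.4765, -0.0069, 0.0268]
eef_rot: [[-0.991, 0.135, -0.0], [0.135, 0.991, -0.0], [0.0, -0.0, -1.0]]
force: [-4.0, 0.4, 3.0]
opening: 0.0598
finger_force: 12.9
```

>>> servo_tool:
  increments:
    - [0, 0, 0.05, 0, 0, 0, 0.699]
    - [0, 0, 0, 0, 0, 0, 0.699]

```text
t: 14.9
position: [0.4765, -0.0068, 0.0268]
eef_rot: [[-0.991, 0.135, 0.0], [0.135, 0.991, 0.0], [-0.0, 0.0, -1.0]]
force: [-4.8, 0.0, 6.5]
opening: 0.0599
finger_force: 13.2
```

>>> servo_tool:
  increments:
    - [0, 0, 0, 0, 0, 0, 0.72]
    - [0, 0, 0, 0, 0, 0, 0.8]
    - [0, 0, 0, 0, 0, 0, 0.95]
    - [0, 0, 0, 0, 0, 0, 1]
    - [0, 0, -0.5, 0, 0, 0, 1]
    - [0, 0, -1.5, 0, 0, 0, 1]
    - [0, 0, -2, 0, 0, 0, 1]
    - [0, 0, -3, 0, 0, 0, 1]

```text
t: 15.7
position: [0.4758, -0.0069, 0.0965]
eef_rot: [[-0.991, 0.135, -0.002], [0.135, 0.991, -0.0], [0.002, -0.001, -1.0]]
force: [0.3, 0.1, 0.6]
opening: 0.0855
finger_force: 0.0
```

>>> servo_tool:
  increments:
    - [0, 0, -4, 0, 0, 0, 1]
    - [0, 0, -4, 0, 0, 0, 1]
    - [0, 0, -4, 0, 0, 0, 1]
    - [0, 0, 0, 0, 0, 0, 1]
    - [0, 0, 0, 0, 0, 0, 1]

```text
t: 16.2
position: [0.4768, -0.0067, 0.2173]
eef_rot: [[-0.991, 0.135, 0.002], [0.135, 0.991, 0.0], [-0.002, 0.001, -1.0]]
force: [0.2, 0.5, -0.4]
opening: 0.0856
finger_force: 0.0
```

```bash
python3 - <<'E'
from h import *
from station import ctrl
s=ctrl.observe();need(s,.5495,-.2125,112,.2);print(s["joint_pos"].round(0))
near(ctrl.snapshot("wrist"),.477,-.0065)
E
```

```text
t 16.2 pos [ 0.4768 -0.0067  0.2173] yaw 82.2 shift cm [ -9.98 -19.41   1.74] turn z -0.52 tilt fix [0.001 0.002 0.   ] F [ 0.17  0.51 -0.44] open 0.0856 ff 0.0 q7 83.0
[-18.  11.  17. 115.  -4.  54.  83.]
3032 z 0.05 xy [476.7  -5.2] [61.  60.7] 82.4
```

>>> servo_tool:
  increments:
    - [-1, -2, 0, 0, 0, 0, 1]
    - [-1.3, -2.5, 0, 0, 0, 0, 1]
    - [-1.3, -2.5, 0, 0, 0, 0, 1]
    - [-1.3, -2.5, 0, 0, 0, 0, 1]
    - [-1.3, -2.5, 0, 0, 0, 0, 1]
    - [-1.3, -2.5, 0, 0, 0, 0, 1]
    - [-1.3, -2.5, 0, 0, 0, 0, 1]
    - [-1.2, -2.4, 0, 0, 0, 0, 1]

```text
t: 17.05
position: [0.5491, -0.2136, 0.2149]
eef_rot: [[-0.991, 0.136, -0.002], [0.136, 0.991, 0.0], [0.002, -0.0, -1.0]]
force: [0.6, 0.0, -0.5]
opening: 0.0855
finger_force: 0.0
```

>>> servo_tool:
  increments:
    - [0, 0, 0, 0, 0, -0.13, 1]
    - [0, 0, 0, 0, 0, -0.13, 1]
    - [0, 0, 0, 0, 0, -0.13, 1]
    - [0, 0, 0, 0, 0, -0.13, 1]
    - [0, 0, 0, 0, 0, 0, 1]
    - [0, 0, 0, 0, 0, 0, 1]

```text
t: 17.65
position: [0.549, -0.2126, 0.2154]
eef_rot: [[-0.929, -0.371, -0.001], [-0.371, 0.929, 0.0], [0.001, 0.001, -1.0]]
force: [-0.1, -0.1, -0.5]
opening: 0.0853
finger_force: 0.0
```

```bash
python3 - <<'E'
from h import *
from station import ctrl
s=ctrl.observe();need(s,.5495,-.2125,112,.2)
near(ctrl.snapshot("wrist"),.5495,-.2125)
E
```

```text
t 17.65 pos [ 0.549  -0.2126  0.2154] yaw 111.8 shift cm [-0.05 -0.01  1.54] turn z -0.004 tilt fix [ 0.001 -0.001 -0.   ] F [-0.07 -0.13 -0.55] open 0.0853 ff 0.0 q7 136.0
3053 z 0.05 xy [ 548.9 -214.2] [60.3 61.1] 21.6
```

>>> servo_tool:
  increments:
    - [0.05, -0.15, 1, 0, 0, 0, 1]
    - [0, 0, 2, 0, 0, 0, 1]
    - [0, 0, 3, 0, 0, 0, 1]
    - [0, 0, 3, 0, 0, 0, 1]
    - [0, 0, 2, 0, 0, 0, 1]
    - [0, 0, 1, 0, 0, 0, 1]
    - [0, 0, 0, 0, 0, 0, 1]
    - [0, 0, 0, 0, 0, 0, 1]

```text
t: 18.5
position: [0.5498, -0.2143, 0.0969]
eef_rot: [[-0.927, -0.374, 0.001], [-0.374, 0.927, -0.0], [-0.0, -0.001, -1.0]]
force: [-0.5, 0.4, 0.2]
opening: 0.0857
finger_force: 0.0
```

```bash
python3 - <<'E'
from h import *
from station import ctrl
need(ctrl.observe(),.549,-.2138,111.8,.0268)
E
```

```text
t 18.5 pos [ 0.5498 -0.2143  0.0969] yaw 112.0 shift cm [0.06 0.08 7.01] turn z 0.003 tilt fix [-0.001  0.    -0.   ] F [-0.54  0.41  0.24] open 0.0857 ff 0.0 q7 139.0
```

>>> servo_tool:
  increments:
    - [0.05, 0.05, 1, 0, 0, 0, 1]
    - [0, 0, 1.5, 0, 0, 0, 1]
    - [0, 0, 1.5, 0, 0, 0, 1]
    - [0, 0, 1.5, 0, 0, 0, 1]
    - [0, 0, 1, 0, 0, 0, 1]
    - [0, 0, 0.5, 0, 0, 0, 1]
    - [0, 0, 0, 0, 0, 0, 0.85]
    - [0, 0, 0, 0, 0, 0, 0.76]

```text
t: 19.3
position: [0.549, -0.214, 0.0266]
eef_rot: [[-0.927, -0.375, 0.0], [-0.375, 0.927, -0.0], [-0.0, -0.0, -1.0]]
force: [0.4, -1.2, -1.1]
opening: 0.065
finger_force: 0.0
```

>>> servo_tool:
  increments:
    - [0, 0, 0, 0, 0, 0, 0.72]
    - [0, 0, 0, 0, 0, 0, 0.705]
    - [0, 0, 0, 0, 0, 0, 0.701]
    - [0, 0, 0, 0, 0, 0, 0.699]
    - [0, 0, 0, 0, 0, 0, 0.699]
    - [0, 0, 0, 0, 0, 0, 0.699]

```text
t: 19.9
position: [0.5493, -0.2142, 0.027]
eef_rot: [[-0.927, -0.375, 0.001], [-0.375, 0.927, -0.001], [-0.001, -0.001, -1.0]]
force: [0.4, -0.8, 6.3]
opening: 0.0597
finger_force: 10.7
```

>>> servo_tool:
  increments:
    - [0, 0, -0.2, 0, 0, 0, 0.699]
    - [0, 0, -0.5, 0, 0, 0, 0.699]
    - [0, 0, -0.8, 0, 0, 0, 0.699]
    - [0, 0, -0.8, 0, 0, 0, 0.699]
    - [0, 0, -0.8, 0, 0, 0, 0.699]
    - [0, 0, -0.6, 0, 0, 0, 0.699]
    - [0, 0, -0.3, 0, 0, 0, 0.699]
    - [0, 0, 0, 0, 0, 0, 0.699]

```text
t: 20.7
position: [0.549, -0.2138, 0.0668]
eef_rot: [[-0.927, -0.375, 0.001], [-0.375, 0.927, -0.0], [-0.001, -0.0, -1.0]]
force: [-0.2, -0.1, -2.6]
opening: 0.0597
finger_force: 11.5
```

>>> servo_tool:
  increments:
    - [0, 0, 0, 0, 0, 0, 0.699]
    - [0, 0, 0, 0, 0, 0, 0.699]
    - [0, 0, 0, 0, 0, 0, 0.699]

```text
t: 21.0
position: [0.5487, -0.2138, 0.066]
eef_rot: [[-0.927, -0.375, -0.001], [-0.375, 0.927, 0.0], [0.0, 0.0, -1.0]]
force: [0.1, 0.6, -1.1]
opening: 0.0598
finger_force: 11.5
```

```bash
python3 - <<'E'
from h import *
from station import ctrl
d=ctrl.snapshot("wrist")
P=cloud(d);q=P[(np.hypot(P[...,0]-.549,P[...,1]+.214)<.035)&(P[...,2]>.06)];print(len(q),np.percentile(q[:,2],[10,50,90]))
print(ctrl.observe()["force"])
E
```

```text
35560 [0.0885416  0.12281655 0.14583099]
[-0.49474153  0.56096835 -1.95920766]
```

C is light at about 1.9 N, which confirms B as the heavy one. Setting C down.

>>> servo_tool:
  increments:
    - [0, 0, 0.5, 0, 0, 0, 0.699]
    - [0, 0, 0.8, 0, 0, 0, 0.699]
    - [0, 0, 0.8, 0, 0, 0, 0.699]
    - [0, 0, 0.8, 0, 0, 0, 0.699]
    - [0, 0, 0.5, 0, 0, 0, 0.699]
    - [0, 0, 0.3, 0, 0, 0, 0.699]
    - [0, 0, 0.2, 0, 0, 0, 0.699]
    - [0, 0, 0.05, 0, 0, 0, 0.699]

```text
t: 21.85
position: [0.5488, -0.2139, 0.0269]
eef_rot: [[-0.927, -0.375, -0.0], [-0.375, 0.927, 0.0], [0.0, 0.0, -1.0]]
force: [-4.0, 1.2, 8.3]
opening: 0.0602
finger_force: 12.6
```

>>> servo_tool:
  increments:
    - [0, 0, 0.05, 0, 0, 0, 0.699]
    - [0, 0, 0, 0, 0, 0, 0.699]

```text
t: 22.05
position: [0.5488, -0.2139, 0.0269]
eef_rot: [[-0.927, -0.375, 0.0], [-0.375, 0.927, 0.0], [-0.0, -0.0, -1.0]]
force: [-5.1, 2.2, 7.3]
opening: 0.0596
finger_force: 12.6
```

>>> servo_tool:
  increments:
    - [0, 0, 0, 0, 0, 0, 0.72]
    - [0, 0, 0, 0, 0, 0, 0.8]
    - [0, 0, 0, 0, 0, 0, 0.95]
    - [0, 0, 0, 0, 0, 0, 1]
    - [0, 0, -0.5, 0, 0, 0, 1]
    - [0, 0, -1.5, 0, 0, 0, 1]
    - [0, 0, -2, 0, 0, 0, 1]
    - [0, 0, -3, 0, 0, 0, 1]

```text
t: 22.85
position: [0.5483, -0.2137, 0.0972]
eef_rot: [[-0.927, -0.375, -0.001], [-0.375, 0.927, 0.0], [0.001, 0.001, -1.0]]
force: [-0.2, 1.0, 0.6]
opening: 0.0852
finger_force: 0.0
```

>>> servo_tool:
  increments:
    - [0, 0, -4, 0, 0, 0, 1]
    - [0, 0, -4, 0, 0, 0, 1]
    - [0, 0, -4, 0, 0, 0, 1]
    - [0, 0, 0, 0, 0, 0.13, 1]
    - [0, 0, 0, 0, 0, 0.13, 1]
    - [0, 0, 0, 0, 0, 0.13, 1]
    - [0, 0, 0, 0, 0, 0.13, 1]
    - [0, 0, 0, 0, 0, 0, 1]

```text
t: 23.65
position: [0.5488, -0.2138, 0.2175]
eef_rot: [[-0.99, 0.138, 0.001], [0.138, 0.99, -0.0], [-0.001, -0.0, -1.0]]
force: [-0.6, -0.8, -0.1]
opening: 0.0853
finger_force: 0.0
```

```bash
python3 - <<'E'
from h import *
from station import ctrl
need(ctrl.observe(),.4767,-.006,82.2,.2)
near(ctrl.snapshot("wrist"),.549,-.214)
E
```

```text
t 23.65 pos [ 0.5488 -0.2138  0.2175] yaw 82.1 shift cm [10.01 19.58  1.73] turn z -0.002 tilt fix [-0.     0.001 -0.   ] F [-0.58 -0.83 -0.1 ] open 0.0853 ff 0.0 q7 109.0
2995 z 0.05 xy [ 548.7 -212.3] [61.3 61.1] 22.0
```

>>> servo_tool:
  increments:
    - [1, 2, 0, 0, 0, 0, 1]
    - [1.3, 2.5, 0, 0, 0, 0, 1]
    - [1.3, 2.5, 0, 0, 0, 0, 1]
    - [1.3, 2.5, 0, 0, 0, 0, 1]
    - [1.3, 2.5, 0, 0, 0, 0, 1]
    - [1.3, 2.6, 0, 0, 0, 0, 1]
    - [1.3, 2.5, 0, 0, 0, 0, 1]
    - [1.2, 2.5, 0, 0, 0, 0, 1]

```text
t: 24.5
position: [0.4758, -0.0051, 0.217]
eef_rot: [[-0.991, 0.131, 0.001], [0.131, 0.991, -0.0], [-0.001, 0.0, -1.0]]
force: [1.3, 0.2, -0.5]
opening: 0.0855
finger_force: 0.0
```

>>> servo_tool:
  increments:
    - [0, 0, 1, 0, 0, 0, 1]
    - [0, 0, 2, 0, 0, 0, 1]
    - [0, 0, 3, 0, 0, 0, 1]
    - [0, 0, 3, 0, 0, 0, 1]
    - [0, 0, 2, 0, 0, 0, 1]
    - [0, 0, 1, 0, 0, 0, 1]
    - [0, 0, 0, 0, 0, 0, 1]
    - [0, 0, 0, 0, 0, 0, 1]

```text
t: 25.3
position: [0.4768, -0.0063, 0.0971]
eef_rot: [[-0.991, 0.135, 0.001], [0.135, 0.991, -0.0], [-0.001, 0.0, -1.0]]
force: [0.2, 0.7, -0.7]
opening: 0.0853
finger_force: 0.0
```

```bash
python3 - <<'E'
from h import *
from station import ctrl
need(ctrl.observe(),.4767,-.006,82.2,.0268)
near(ctrl.snapshot("wrist"),.4767,-.006)
E
```

```text
t 25.3 pos [ 0.4768 -0.0063  0.0971] yaw 82.3 shift cm [0.02 0.03 7.03] turn z 0.001 tilt fix [0.    0.001 0.   ] F [ 0.22  0.73 -0.75] open 0.0853 ff 0.0 q7 88.0
7605 z 0.05 xy [476.7  -5.3] [61.2 60.9] 82.3
```

>>> servo_tool:
  increments:
    - [0, 0, 1, 0, 0, 0, 1]
    - [0, 0, 1.5, 0, 0, 0, 1]
    - [0, 0, 1.5, 0, 0, 0, 1]
    - [0, 0, 1.5, 0, 0, 0, 1]
    - [0, 0, 1, 0, 0, 0, 1]
    - [0, 0, 0.5, 0, 0, 0, 1]
    - [0, 0, 0, 0, 0, 0, 0.85]
    - [0, 0, 0, 0, 0, 0, 0.76]

```text
t: 26.15
position: [0.4766, -0.0061, 0.0267]
eef_rot: [[-0.991, 0.135, 0.001], [0.135, 0.991, -0.0], [-0.001, 0.0, -1.0]]
force: [0.4, 0.3, 0.4]
opening: 0.065
finger_force: 0.0
```

>>> servo_tool:
  increments:
    - [0, 0, 0, 0, 0, 0, 0.72]
    - [0, 0, 0, 0, 0, 0, 0.705]
    - [0, 0, 0, 0, 0, 0, 0.701]
    - [0, 0, 0, 0, 0, 0, 0.699]
    - [0, 0, 0, 0, 0, 0, 0.699]
    - [0, 0, 0, 0, 0, 0, 0.699]

```text
t: 26.75
position: [0.4766, -0.0064, 0.0268]
eef_rot: [[-0.991, 0.136, 0.001], [0.136, 0.991, -0.0], [-0.001, -0.0, -1.0]]
force: [-2.0, -3.8, 7.8]
opening: 0.0594
finger_force: 10.6
```

Lifting B to about 13 cm.

>>> servo_tool:
  increments:
    - [0, 0, -0.2, 0, 0, 0, 0.699]
    - [0, 0, -0.5, 0, 0, 0, 0.699]
    - [0, 0, -0.8, 0, 0, 0, 0.699]
    - [0, 0, -1, 0, 0, 0, 0.699]
    - [0, 0, -1, 0, 0, 0, 0.699]
    - [0, 0, -1, 0, 0, 0, 0.699]
    - [0, 0, -1, 0, 0, 0, 0.699]
    - [0, 0, -1, 0, 0, 0, 0.699]

```text
t: 27.55
position: [0.4763, -0.0061, 0.0923]
eef_rot: [[-0.991, 0.135, 0.0], [0.135, 0.991, -0.0], [-0.0, 0.0, -1.0]]
force: [0.3, 0.7, -5.3]
opening: 0.06
finger_force: 11.9
```

>>> servo_tool:
  increments:
    - [0, 0, -1, 0, 0, 0, 0.699]
    - [0, 0, -1, 0, 0, 0, 0.699]
    - [0, 0, -1, 0, 0, 0, 0.699]
    - [0, 0, -1, 0, 0, 0, 0.699]
    - [0, 0, -1, 0, 0, 0, 0.699]
    - [0, 0, -0.8, 0, 0, 0, 0.699]
    - [0, 0, -0.5, 0, 0, 0, 0.699]
    - [0, 0, -0.2, 0, 0, 0, 0.699]

```text
t: 28.35
position: [0.4764, -0.0061, 0.1568]
eef_rot: [[-0.991, 0.135, 0.0], [0.135, 0.991, 0.0], [-0.0, 0.0, -1.0]]
force: [-0.3, 0.3, -5.2]
opening: 0.06
finger_force: 12.0
```

>>> servo_tool:
  increments:
    - [0, 0, 0, 0, 0, 0, 0.699]
    - [0, 0, 0, 0, 0, 0, 0.699]
    - [0, 0, 0, 0, 0, 0, 0.699]
    - [0, 0, 0, 0, 0, 0, 0.699]
    - [0, 0, 0, 0, 0, 0, 0.699]

```text
t: 28.85
position: [0.4762, -0.0061, 0.1561]
eef_rot: [[-0.991, 0.135, -0.0], [0.135, 0.991, -0.0], [0.0, -0.0, -1.0]]
force: [-0.2, 0.7, -5.3]
opening: 0.0603
finger_force: 12.0
```

```bash
python3 - <<'E'
from h import *
from station import ctrl
s=ctrl.observe();print(s["position"],s["force"],s["finger_force"],s["joint_velocities"].round(1))
d=ctrl.snapshot("side");cv2.imwrite("pics/end.png",d["frame"][:,:,::-1])
d=ctrl.snapshot("wrist");P=cloud(d);q=P[(np.hypot(P[...,0]-.477,P[...,1]+.006)<.035)&(P[...,2]>.06)];print(np.percentile(q[:,2],[5,10,15]))
t=ctrl.snapshot("top")
near(t,.5445,.2235);near(t,.549,-.213)
E
```

```text
[ 0.47620794 -0.00612596  0.15614084] [-0.20897261  0.71849812 -5.32547545] 12.007870227098465 [ 0. -0.  0. -0.  0. -0.  0.]
[0.17260244 0.17875117 0.17919486]
344 z 0.0509 xy [544.3 225.1] [62.8 60.7] 63.1
351 z 0.0505 xy [ 548.  -211.8] [61.3 61.6] 22.4
```

View pics/end.png

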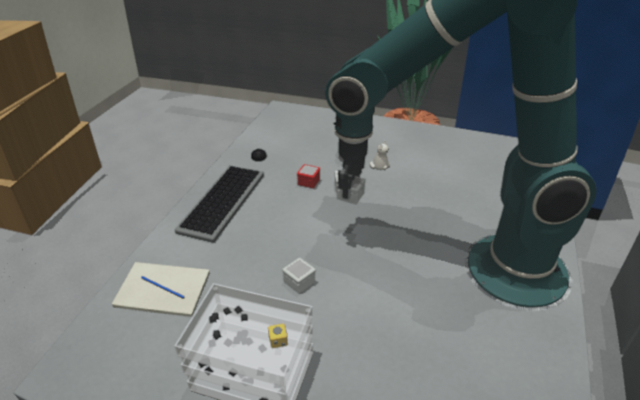

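B is held up at about (349,185) with its top at 0.179 m, so its underside is about 0.129 m above the desk, and it is still. A stands at (300,274), the top view shows C in place, and the cat and cube are undisturbed. Handing in.

```bash
python3 -c "
from station import ctrl
print(ctrl.job_done())"
```

```text
the job is handed in; nothing more can be done
None
```

I hefted all three tins in order and handed the job in with the heavy one, tin B (about 0.54 kg), held still and upright with its underside about 13 cm up. Tins A and C are back within about 3 mm of their places. The grip stayed near 12 N except for a brief 17–21 N reading while setting the first grip on tin A. The hand-in returned no verdict.

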